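Refit the sprung spindle in the paper-roll stand

ROBOT

A 6-joint arm with a two-finger parallel gripper is mounted at the origin on a cart in front of the work surface, level with it; the furniture and walls round the work are solid. World frame = base frame: x ahead of the robot, y to its left, z up, the work surface at z = 0. Lengths are in mm, angles in rad, forces in N, time in s.
With the tool pointing down it reaches from about 400 to 925 mm from the base axis. Payload 12.5 kg.
Tool frame: the origin (TCP) lies midway between the tips of the shut fingers; the grasp point (between the pads) lies 19 mm behind it; z points along the fingers, y is the line along which they close (so a half turn about z gives the same grasp; the last joint's range is limited). The gripper opens to 95 mm and grips with 3 to 60 N. Pads are 20 mm wide; open, the fingers measure 119 mm over their backs; the gripper's body (75 mm by 180 mm) begins 59 mm behind the grasp point.
Start: joints at [-1.211, 0.491, 1.559, -0, 1.092, -0.106], TCP at [280.737, -558.424, 179.161] pointing down, gripper open.
Joint ranges: [-3.1, 3.1], [-0.84, 2.19], [0.05, 2.79], [-1.13, 4.28], [0.06, 2.93], [-2.69, 2.69]. Speed limits (rad/s): [2.22, 2.22, 2.79, 3.14, 3.14, 3.14].

INTERFACE

Orientations are given as [roll, pitch, yaw] about the fixed x, y, z axes, in that order (R = Rz(yaw) Ry(pitch) Rx(roll)).
In Python, from cell import state, read_camera, camera_info, env gives the robot as it stands.
- The arm moves only by the tool move_arm, never from a script. Its argument "commands" is a list of rows, each a list of 3 entries, a list of its own where there are three numbers: the shift along the world's x, y, z in cm, then the turn, a rotation vector about the world's x, y, z in degrees, then the opening, from 0 (shut) to 1 (fully open). A call has 1 to 10 rows; each row shifts and turns the commanded pose from where the row before left it; what a row does not reach is not made up. A row lasts 1/10 s, in which the tool goes at most 50 mm and 8.59 degrees, less where a joint would pass 70% of its speed; a pose out of reach is approached as far as the arm can. A call with a gripper value outside its range is refused whole. The fingers move at their own pace and stop on an object; the grip force is fixed at half the most. Time passes only in rows, so rows that do not move let the fingers close. It gives the time, the measured TCP pose, the force, the opening and the grip force at its end, in the units of the state.
- state(): the state, without advancing time (a new reading comes with each control period).
- read_camera(name): name is "scene" or "top" or "wrist"; returns the picture (480x640x3 uint8, blue, green, red); there is no depth.
- camera_info(name): a dict with "K" (3x3 intrinsics, pixels), "cam_to_world" (4x4, takes a point from camera to world coordinates). Camera axes: x right, y down, z forward; pixel columns grow to the right and rows downward; lengths in mm; the calibration is good to about 2 mm. A picture is of the moment at which its call begins: read the wrist's pose just before it. camera_info takes no time and is no camera call; for the wrist camera it gives the pose at the moment of the call.
- env.job_done(): hands the job in; it is judged then, once.
The state is a dict: "t": time; "joints": joint angles; "qvel": joint speeds; "tau": joint torques, N m; "eef_pos": TCP position; "tcp_rot": TCP orientation; "ft_force": force on the tool from outside, world axes, zero at the start; "moment": the same for the moment, N m; "opening": opening from 0.0 (shut) to 1.0 (fully open); "grip_force": force on a finger pad.
Only numpy, scipy, OpenCV 4.12 (cv2) and the standard library are available. Lean on these libraries where they do the work, as an engineer would, in place of code of your own. Each camera call takes 0.05 s, during which the arm holds its last target. There are 200 camera calls.

TASK

Put the loose sprung spindle back into the craft-paper roll stand: pick it up, press its sprung end against the inside of the taller cheek until the spindle is short enough to pass between the cheeks, take it down to the sockets and ease it back so that both pins spring fully home in the two opposite sockets. Work gently so that neither stand nor spindle is strained, let go of it, and leave the things standing around where they are.

Things in the scene. Friction and masses are not known exactly. Their poses are not given: they have to be found in the camera images.
- stand: Roll stand fixed to the table: grey base 84 x 200 x 12 mm, two pale wooden cheeks 50 mm wide (x), 16 mm thick, 140 mm apart (inner faces at y = +70 and -70 mm). Origin: centre of the underside, on the table; z up. Clamp jaws at the cheeks' feet reach 60 mm up. A thin tie bar joins the cheeks 45 mm below the socket axis at x = 17 mm.
- tall_cheek (a point): Point on the taller cheek's inner face (stand y = +70 mm, x = 0), fixed to the base 85 mm above the table. On this vertical line is a square blind socket, 15 x 15 mm, 9 mm deep. The clamped cheeks' height differs: the socket axis is 0 to 14 mm above this point, to be felt (the tip springs in 9 mm) or seen. The face is flat up to the cheek's top, 54 mm above the socket axis.
- low_cheek (a point): Point on the lower cheek's inner face (stand y = -70 mm, x = 0), fixed to the base 85 mm above the table. The same socket, exactly opposite and at the same height as the tall cheek's (0 to 14 mm above this point). This cheek ends only 14 mm above the socket axis.
- spindle: Loose white spindle, about 85 g, along its own y. Origin: on its axis, middle of the square grip (28 x 28 mm, 44 mm along y; grip it across x), 14 mm above the table when lying. Tube 18 mm thick, y = -55 to +55 mm; fixed round-nosed steel pin at -y, 10 mm thick, 8 mm long; sprung flat-ended steel pin at +y, 10 mm thick, 42 mm long when free. Seated, tube end meets the low cheek.
- plunger (a joint): How far the sprung pin is pushed into the spindle, m: 0 free, 0.030 a hard stop. The spring takes 1.6 N to start and 0.2 N more for each mm (6 N at 22 mm, 7.6 N at 30 mm); it is damped (6 N more at 0.1 m/s), so press slowly and give it 0.3 s to spring out. Seated in both sockets it reads about 0.005.
- sprung_tip (a point): End of the sprung pin on the spindle's axis, 97 mm from the spindle's origin (+y) when free.
- fixed_tip (a point): End of the fixed pin on the spindle's axis, 63 mm from the spindle's origin (-y).
- eraser: White and blue rubber eraser, 23 x 50 x 12 mm, lying loose near the work; origin at the centre of its underside. To be left alone.
- cat_figurine: Small black cat figurine, 17 x 17 x 28 mm, standing loose near the work; origin at the centre of its underside. To be left alone.
- pumpkin_figurine: Small orange pumpkin figurine, 34 x 34 x 31 mm, standing loose near the work; origin at the centre of its underside. To be left alone.
Things that resemble listed ones, but are neither listed nor needed, are in the scene too. There is more than one size of the spindle; the one meant has the size given above.

How it is judged:
By the outcome, as a careful person would: the job done as asked, in the order asked, and still so for the second after the job is handed in, with the robot touching nothing.
It also fails if it takes over 62 s, if anything falls off the work surface, if the arm or the gripper's body presses on something with over 40 N, if the wrist force passes 120 N, or if a joint passes its speed limit or range.

## Working session

There is one attempt and no reset: what is moved stays moved. The work goes in short steps, Python scripts to look and compute and a tool call to move; the robot and the scene stay as the last step left them, time stands still between calls to the robot, and variables do not carry over. Pictures are saved under pics/ and viewed, at most 10 in all, crops included, and the job is handed in when it is done.

Besides the shell and the picture viewer there is one more tool, called after "Emit:" as name(argument=value, ...) on one line, values as JSON. move_arm: Moves the arm, as the interface text tells. Its arguments: {"type":"object","properties":{"commands":{"type":"array"}},"required":["commands"]}

```bash
mkdir -p pics; ls
python3 - <<'E'
from cell import *
import cv2
for n in("scene","top"):
    im=read_camera(n);cv2.imwrite(f"pics/{n}0.png",im)
    c=camera_info(n);print(n,c["K"],c["cam_to_world"])
print(state())
E
```

```text
pics
scene [[611.55205104   0.         315.58716773]
 [  0.         611.55205104 230.30138813]
 [  0.           0.           1.        ]] [[-8.24458825e-01 -4.87757204e-01  2.86985287e-01  1.60317517e+02]
 [-5.65891988e-01  7.15765116e-01 -4.09202342e-01  5.66809604e+02]
 [-5.82266709e-03 -4.99773157e-01 -8.66136761e-01  1.18755384e+03]
 [ 0.00000000e+00  0.00000000e+00  0.00000000e+00  1.00000000e+00]]
top [[536.79062558   0.         328.53245944]
 [  0.         536.79062558 240.76530634]
 [  0.           0.           1.        ]] [[ 1.28926279e-02 -9.89148774e-01  1.46350550e-01  3.89168281e+02]
 [-9.99619014e-01 -9.17769706e-03  2.60307064e-02  1.12833534e+01]
 [-2.44050803e-02 -1.46630397e-01 -9.88890246e-01  1.07045926e+03]
 [ 0.00000000e+00  0.00000000e+00  0.00000000e+00  1.00000000e+00]]
{'t': 0.1, 'joints': array([-1.21059779e+00,  4.91485370e-01,  1.55939321e+00, -1.80200407e-05,
        1.09168894e+00, -1.05599210e-01]), 'qvel': array([-0.00067989, -0.0014442 , -0.00046802,  0.00011699, -0.00016353,
       -0.00078562]), 'tau': array([ 3.23882261e-03, -6.13622832e+01, -2.58608580e+01,  6.93901302e-02,
        4.70097607e-02, -2.83877949e-05]), 'eef_pos': array([ 280.63777368, -558.17189101,  178.6272199 ]), 'tcp_rot': array([-3.14062153e+00, -8.68607533e-05,  4.65806017e-01]), 'ft_force': array([ 0.75391275, -0.71926842, -0.62719605]), 'moment': array([-0.00652446,  0.0470992 ,  0.03203141]), 'grip_force': 0.0, 'opening': 0.9989802285620542}
```

View pics/scene0.png

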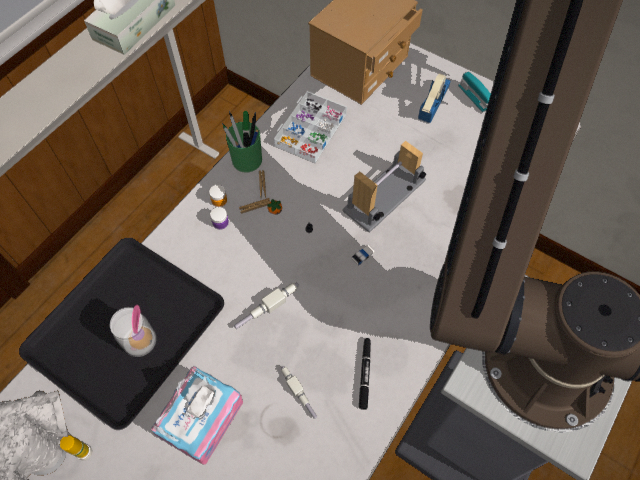

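View pics/top0.png

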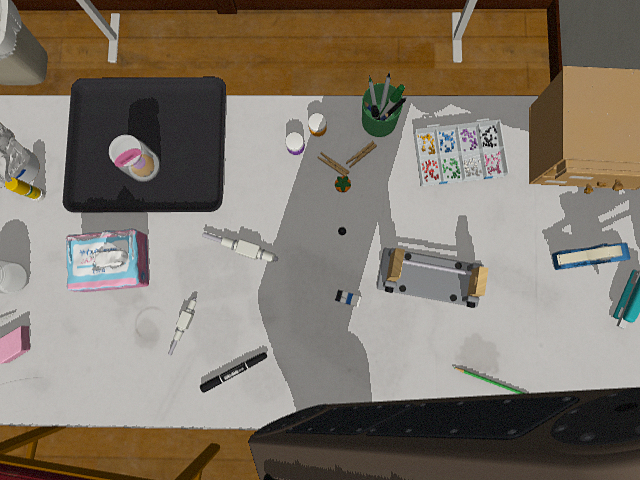

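Scene shows two spindle lookalikes: the larger at scene (270,303)/top (238,245) and the smaller at scene (296,388)/top (184,320). The stand is at scene (385,190)/top (435,277). The eraser is at top (347,297), the cat at (342,231) and the pumpkin at (343,184).

```bash
cat > h.py <<'E'
import numpy as np, cv2
from cell import *
def ray(n,p,ci=None):
    c=ci or camera_info(n);T=np.array(c["cam_to_world"]);d=T[:3,:3]@np.linalg.inv(c["K"])@[p[0],p[1],1]
    return T[:3,3],d/np.linalg.norm(d)
def onz(n,p,z,ci=None):
    o,d=ray(n,p,ci);return o+d*(z-o[2])/d[2]
def proj(n,P,ci=None):
    c=ci or camera_info(n);T=np.linalg.inv(c["cam_to_world"]);q=np.array(c["K"])@(T[:3,:3]@np.array(P,float)+T[:3,3]);return q[:2]/q[2]
def tri(n1,p1,n2,p2,c1=None,c2=None):
    o1,d1=ray(n1,p1,c1);o2,d2=ray(n2,p2,c2);s=np.linalg.lstsq(np.c_[d1,-d2],o2-o1,rcond=None)[0]
    a,b=o1+s[0]*d1,o2+s[1]*d2;return (a+b)/2,np.linalg.norm(a-b)
E
python3 - <<'E'
from h import *
t=cv2.imread("pics/top0.png");s=cv2.imread("pics/scene0.png")
a=cv2.resize(t[215:365,140:290],(400,400),interpolation=2)
b=cv2.resize(t[230:320,360:510],(400,240),interpolation=2)
c=cv2.resize(s[130:240,330:440],(400,400),interpolation=2)
d=np.zeros((600,800,3),np.uint8);d[:400,:400]=a;d[:400,400:]=c;e=cv2.resize(b,(333,200));d[400:,:333]=e
e=cv2.resize(s[270:340,220:310],(257,200));d[400:,400:657]=e
cv2.imwrite("pics/crop1.png",d)
for p in[(203,233),(276,259),(171,354),(195,293)]:print(p,onz("top",p,14).round(0))
for p in[(237,326),(296,287),(313,415),(282,368)]:print(p,onz("scene",p,14).round(0))
E
```

```text
(203, 233) [559. 291.  14.]
(276, 259) [508. 143.  14.]
(171, 354) [320. 342.  14.]
(195, 293) [439. 301.  14.]
(237, 326) [554. 288.  14.]
(296, 287) [505. 149.  14.]
(313, 415) [326. 347.  14.]
(282, 368) [427. 307.  14.]
```

View pics/crop1.png

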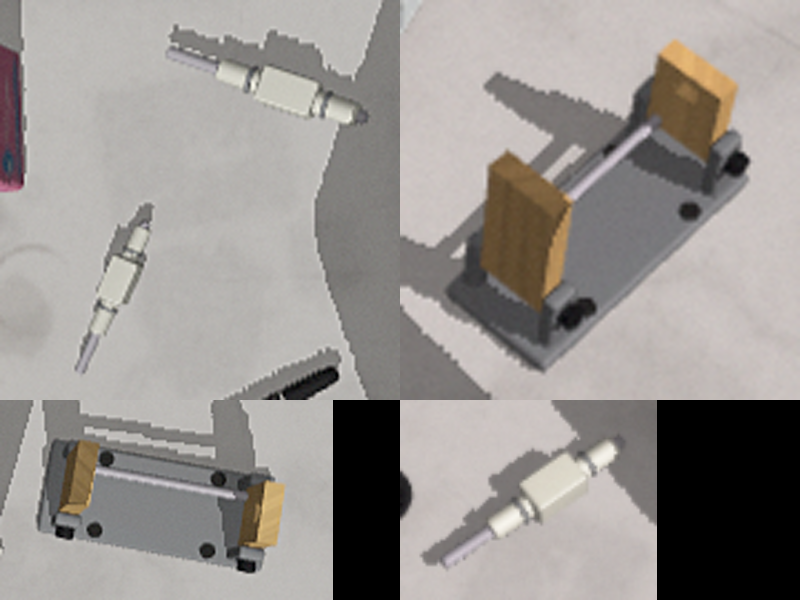

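The larger spindle, top (238,245), measures about 155 mm, matching 160; the other measures about 125 mm, so I choose the larger one. The crop confirms its sprung pin is at the left end, top (203,233). The right-hand (−y) cheek has its socket near the top, so the left one is the tall cheek. Now moving above the spindle.

Emit:
move_arm(commands=[[[1.2,3.8,0.5],[0,0,2.2],1],[[1.2,3.8,0.5],[0,0,2.2],1],[[1.2,3.8,0.5],[0,0,2.2],1],[[1.2,3.8,0.5],[0,0,2.2],1],[[1.2,3.8,0.5],[0,0,2.2],1],[[1.2,3.8,0.5],[0,0,2.2],1],[[1.2,3.8,0.5],[0,0,2.2],1],[[1.2,3.8,0.5],[0,0,2.2],1],[[1.2,3.8,0.5],[0,0,2.2],1],[[1.2,3.8,0.5],[0,0,2.2],1]])

```text
t: 1.1
eef_pos: [400.8, -176.8, 229.3]
tcp_rot: [-3.142, 0.0, 0.851]
ft_force: [0.3, -0.2, -0.1]
opening: 0.996
grip_force: 0.0
```

Emit:
move_arm(commands=[[[1.2,3.8,0],[0,0,2.2],1],[[1.2,3.8,0],[0,0,2.2],1],[[1.2,3.8,0],[0,0,2.2],1],[[1.2,3.8,0],[0,0,2.2],1],[[1.2,3.8,0],[0,0,2.2],1],[[1.2,3.8,-0.5],[0,0,2.2],1],[[1.2,3.8,-0.5],[0,0,2.2],1],[[1.2,3.8,-0.5],[0,0,2.2],1],[[1.2,3.8,-0.5],[0,0,2.2],1],[[1.2,3.8,-0.5],[0,0,2.2],1]])

```text
t: 2.1
eef_pos: [520.8, 203.3, 203.7]
tcp_rot: [-3.141, 0.0, 1.236]
ft_force: [0.8, -0.9, 0.3]
opening: 1.002
grip_force: 0.0
```

Run:
```python
from h import *
print(state()["eef_pos"],state()["tcp_rot"])
c=camera_info("wrist");im=read_camera("wrist");cv2.imwrite("pics/w1.png",im)
np.save("w1T.npy",c["cam_to_world"]);np.save("K.npy",c["K"]);print(c["K"],np.round(c["cam_to_world"],3))
```

```text
[520.8215266  203.29044221 203.70760078] [-3.14131249e+00  3.10012752e-04  1.23553774e+00]
[[334.44321067   0.         321.82740671]
 [  0.         334.44321067 242.05896777]
 [  0.           0.           1.        ]] [[ 9.44000e-01 -3.19000e-01 -8.20000e-02  5.43291e+02]
 [-3.29000e-01 -9.14000e-01 -2.38000e-01  2.69740e+02]
 [ 0.00000e+00  2.52000e-01 -9.68000e-01  4.11179e+02]
 [ 0.00000e+00  0.00000e+00  0.00000e+00  1.00000e+00]]
```

View pics/w1.png

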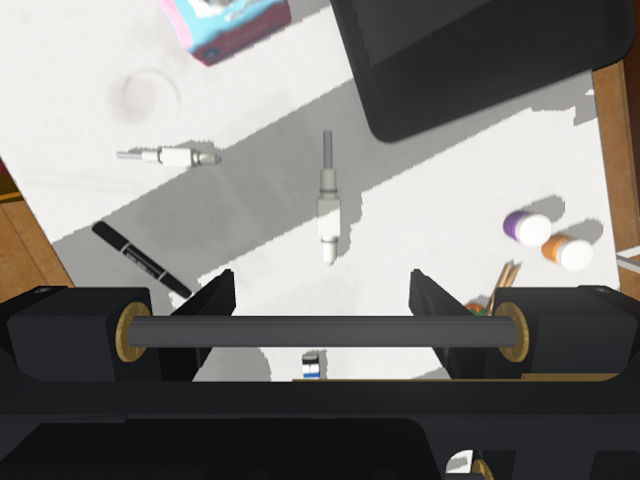

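The wrist view shows the full-size spindle at (328,131)–(331,264) with the grip at about (328,215), in line with the gripper.

Run:
```python
from h import *
C={"K":np.load("K.npy"),"cam_to_world":np.load("w1T.npy")}
S=onz("wrist",(327.5,131),14,C);F=onz("wrist",(331,264),14,C);u=S-F;L=np.linalg.norm(u);u/=L
print(S,F,L,"yaw",np.degrees(np.arctan2(-u[0],u[1])),"origin",F+63*u)
# grip edges, centre on top face z=28
im=cv2.imread("pics/w1.png");g=im[150:270,300:360]
m=((g.min(2)>165)&((g.max(2).astype(int)-g.min(2))<40)).astype(np.uint8)
for r in(190,200,210,220,230):
    print(r,im[r,308:350].min(1))
for p in [(317,195),(340,195),(318,237),(340,237)]:print(onz("wrist",p,28,C))
```

```text
[558.1413888  292.35642902  14.        ] [510.93870247 141.56033846  14.        ] 158.01124809299526 yaw -17.381334694481957 origin [529.75868696 201.68361335  14.        ]
190 [147 147 146 146 146 146 146 146 146 146 149 126 100  96 104 111 117 119
 122 125 127 126 124 121 117 114 110 101  95 121 145 150 150 151 153 153
 154 154 155 155 155 155]
200 [148 148 149 148 147 147 148 149 138 135 143 151 153 153 152 154 153 154
 156 156 156 156 156 156 156 156 155 156 156 157 156 147 134 148 155 155
 155 156 156 155 156 156]
210 [149 149 150 151 150 149 150 152 140 142 153 165 167 166 165 165 165 164
 165 165 164 164 173 177 176 197 205 203 220 224 224 206 152 148 158 158
 157 157 157 157 156 156]
220 [164 185 192 215 232 234 234 234 234 225 242 245 242 242 242 241 241 241
 240 240 240 240 240 240 240 240 239 239 239 239 242 225 160 149 159 159
 158 159 158 159 158 158]
230 [234 235 235 235 235 235 235 235 235 229 243 245 242 242 242 242 242 241
 241 241 241 240 240 241 240 240 240 240 239 239 242 226 174 155 159 160
 159 159 159 159 159 158]
[523.69959868 229.75958834  28.        ]
[548.50445709 221.11496882  28.        ]
[508.39854866 182.80932483  28.        ]
[532.89700677 174.26993403  28.        ]
```

Emit:
move_arm(commands=[[[0.4,-0.1,-4.0],[0,0,0.7],1],[[0.5,0,-4.0],[0,0,0.6],1],[[0,0,-4.0],[0,0,0],1],[[0,0,-3.0],[0,0,0],1],[[0,0,-2.0],[0,0,0],1],[[0,0,0],[0,0,0],1],[[0,0,0],[0,0,0],1]])

```text
t: 2.85
eef_pos: [529.8, 200.6, 34.4]
tcp_rot: [-3.141, 0.0, 1.256]
ft_force: [0.9, -0.4, -0.4]
opening: 1.003
grip_force: 0.0
```

Run:
```python
from h import *
print(state()["eef_pos"],state()["tcp_rot"])
im=read_camera("wrist");cv2.imwrite("pics/w2.png",im)
```

```text
[529.8186686  200.56510743  34.43563298] [-3.14129545e+00  2.44409567e-04  1.25641427e+00]
```

View pics/w2.png

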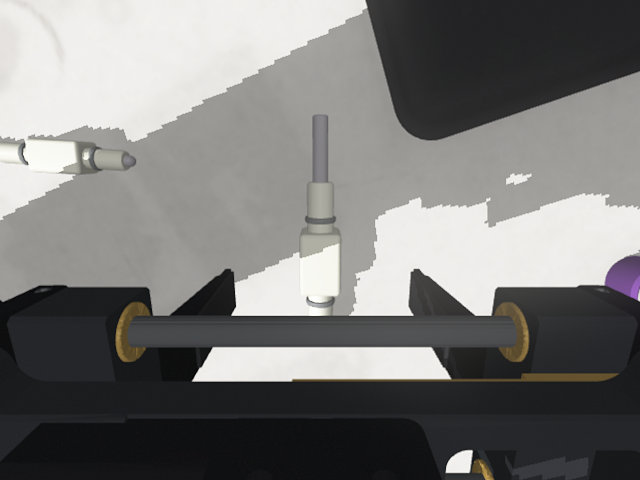

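The spindle is centred (col 320) between the fingers and upright in the view, so its yaw is right. Grip spans rows 232–297.

Run:
```python
from h import *
for p in [(320.5,234),(320.5,296)]:print(onz("wrist",p,28))
S=onz("wrist",(320,115),14);print(S, onz("wrist",(320,183),14))
a=np.radians(-18);print("origin from tip",S[:2]-97*np.array([-np.sin(a),np.cos(a)]))
```

```text
[534.98567935 219.95054894  28.        ]
[521.32480209 178.08314928  28.        ]
[557.99650073 291.60824979  14.        ] [544.58699917 250.56351299  14.        ]
origin from tip [528.02185228 199.35576771]
```

Emit:
move_arm(commands=[[[0,0.1,-1.5],[0,0,0],1],[[0,0,-1.0],[0,0,0],1],[[0,0,-0.6],[0,0,0],1],[[0,0,0],[0,0,0],1],[[0,0,0],[0,0,0],1]])

```text
t: 3.4
eef_pos: [529.9, 201.6, 3.6]
tcp_rot: [3.141, -0.0, 1.256]
ft_force: [-0.3, 0.4, -0.6]
opening: 1.0
grip_force: 0.0
```

Emit:
move_arm(commands=[[[-0.1,-0.2,0],[0,0,0],0.5],[[0,0,0],[0,0,0],0],[[0,0,0],[0,0,0],0],[[0,0,0],[0,0,0],0],[[0,0,0],[0,0,0],0],[[0,0,0],[0,0,0],0],[[0,0,0],[0,0,0],0],[[0,0,0],[0,0,0],0],[[0,0,0],[0,0,0],0],[[0,0,0],[0,0,0],0]])

```text
t: 4.4
eef_pos: [528.7, 199.6, 3.2]
tcp_rot: [3.142, 0.0, 1.256]
ft_force: [0.8, -0.7, 0.1]
opening: 0.215
grip_force: 0.0
```

Run:
```python
from h import *
# stand rough: wood mask in top & scene; base corners on z=12
for n in("top","scene"):
    im=cv2.imread(f"pics/{n}0.png");h=cv2.cvtColor(im,cv2.COLOR_BGR2HSV)
    m=cv2.inRange(h,(10,90,90),(25,255,255))
    r=(360,230,510,320) if n=="top" else (330,130,440,240)
    k=np.zeros_like(m);k[r[1]:r[3],r[0]:r[2]]=m[r[1]:r[3],r[0]:r[2]]
    for c in cv2.findContours(k,0,2)[0]:
        if cv2.contourArea(c)>60:print(n,cv2.approxPolyDP(c,2,True)[:,0].tolist())
for p in[(384.8,248),(378,287.6),(474.9,307.5),(484,264)]:print(onz("top",p,12).round(1))
```

```text
top [[487, 268], [479, 266], [478, 277], [476, 275], [474, 281], [476, 291], [470, 294], [484, 294]]
top [[402, 249], [395, 249], [392, 272], [388, 280], [394, 281], [400, 275], [404, 251]]
scene [[359, 172], [355, 175], [352, 202], [363, 211], [364, 208], [368, 214], [373, 208], [376, 185]]
scene [[405, 141], [401, 145], [398, 161], [400, 160], [413, 173], [419, 166], [422, 153]]
[532.3 -72.8  12. ]
[453.7 -59.2  12. ]
[ 417.2 -247.3   12. ]
[ 502.4 -267.4   12. ]
```

Emit:
move_arm(commands=[[[0,0,0],[0,0,0],0],[[0,0,0],[0,0,0],0],[[0,0,0],[0,0,0],0],[[0,0,0],[0,0,0],0]])

```text
t: 4.8
eef_pos: [528.7, 199.6, 3.2]
tcp_rot: [3.142, -0.0, 1.256]
ft_force: [-0.2, -0.3, -0.1]
opening: 0.002
grip_force: 0.0
```

Run:
```python
from h import *
im=read_camera("wrist");cv2.imwrite("pics/w3.png",im)
```

```text
(no output)
```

View pics/w3.png

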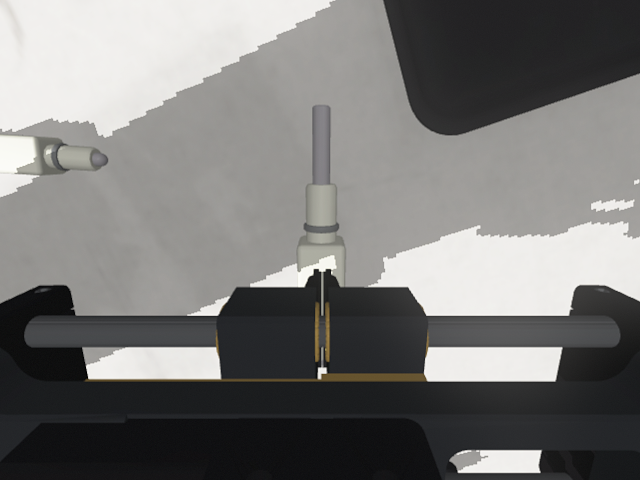

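The fingers are shut with the spindle's grip still partly visible ahead of them at (320,260). The grasp missed, so I'm checking the geometry.

Run:
```python
from h import *
s=state();print(s["eef_pos"],s["tcp_rot"],s["joints"],s["opening"])
print("tcp px",proj("wrist",s["eef_pos"]), "grasp",proj("wrist",s["eef_pos"]+[0,0,19]))
for z in(14,28):print(onz("wrist",(321,105),z),onz("wrist",(321,184),z),onz("wrist",(321,237),28))
t=read_camera("top");sc=read_camera("scene")
d=np.zeros((400,800,3),np.uint8);d[:,:400]=cv2.resize(t[190:310,180:300],(400,400),interpolation=2);d[:,400:]=cv2.resize(sc[250:350,220:320],(400,400),interpolation=2)
cv2.imwrite("pics/c2.png",d)
```

```text
[528.7768987  199.57980093   3.16787122] [ 3.14144157e+00 -1.93926239e-05  1.25645299e+00] [ 2.44075794e-01  6.42264185e-01  1.86237498e+00 -1.06963196e-04
  6.36815082e-01  5.58505128e-01] 0.006143583167074788
tcp px [322.76096849 265.96552262] grasp [322.87165154 276.15613387]
[557.65901426 291.87163031  14.        ] [544.37424288 251.1021934   14.        ] [535.63008397 224.1945536   28.        ]
[557.09322338 290.06246229  28.        ] [544.75426058 252.19560322  28.        ] [535.63008397 224.1945536   28.        ]
```

View pics/c2.png

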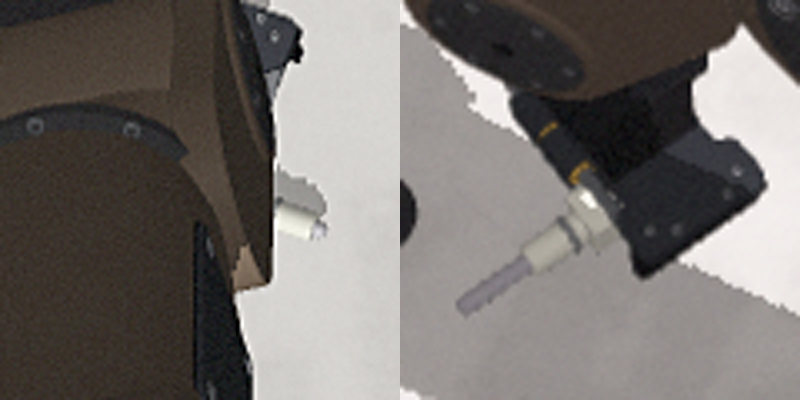

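Run:
```python
from h import *
c=camera_info("wrist");T=np.array(c["cam_to_world"]);K=np.array(c["K"]);s=state();P=s["eef_pos"]
a=s["tcp_rot"][2];ty=np.array([np.sin(a),-np.cos(a),0]);f=np.array([-ty[1],ty[0],0])
print("cam rel tcp: y,fwd,z",(T[:3,3]-P)@ty,(T[:3,3]-P)@f,T[2,3]-P[2], "axis fwd",T[:3,2]@f,T[2,2])
# point on left inner tip in w2 (235,270) at tool-y = ±47.5 (opening 95)
for px in[(235,270),(410,270)]:
    d=T[:3,:3]@np.linalg.inv(K)@[*px,1]
    o=T[:3,3]-P; k=(np.sign(d@ty)*47.5-o@ty)/(d@ty); q=o+k*d
    print(px,"y",q@ty,"fwd",q@f,"z",q[2])
im=cv2.imread("pics/w2.png");w=cv2.imread("pics/w3.png")
for r in(262,266,268,270,272,276,280):print(r,im[r,205:245:2].max(1),w[r,300:345:3].max(1))
```

```text
cam rel tcp: y,fwd,z -0.72307617888357 70.0908929167148 207.48523437600508 axis fwd -0.25163092285969363 -0.9678229804345043
(235, 270) y -47.5 fwd 10.018565172469598 z 36.37899109883574
(410, 270) y 47.50000000000001 fwd 9.439631349742562 z 34.816905622318274
262 [151 151 151 151 151 151 150 150 150 150 149 150 150 150 151 151 152 152
 152 152] [164 172 173 172 173 170 163 247 246 246 246 246 167 172 161]
266 [152 152 151 151 151 150 151 151 152 152 152 150 150 150 150 150 152 152
 151 151] [163 169 213 246 250 248 247 247 247 247 247 246 213 173 162]
268 [154 152 151 151 151 150 150 151 151 153 134 124 123 145 151 150 151 151
 150 150] [160 247 249 248 250 228 229 247 250 226 229 239 196 171 162]
270 [155 153 151 151 151 150 150 149 151 137  20  24  24 125 150 150 151 151
 150 151] [154 249 248 247 255  30  65 250 249  31  23 169 170 171 162]
272 [153 153 151 151 150 150 150 149 140  28  28  30  29  29  72 154 152 151
 151 150] [249 248 248 248 255  36  35 126  29  38  24 169 171 171 162]
276 [154 154 153 151 154 105  38  22  27  28  25  31  34  32  37 155 151 152
 152 151] [250 248 249 168  27  36  38 136  37  39  38  41 167 171 162]
280 [156 155 150  76  21  24  25  26  25  27  30  31  32  31  23 150 148 145
 201 230] [251 248 253  32  35  36  37 136  35  36  37  38  30 173 161]
```

The fingertips' front edges triangulate to fwd +10 mm (half the pad width, as expected). They sit about 35 mm above the reported TCP, so the fingers closed above the spindle. I'll open, go lower and watch the force.

Emit:
move_arm(commands=[[[0,0,0],[0,0,0],0.7],[[0,0,0],[0,0,0],0.7],[[0,0,0],[0,0,0],0.7],[[0,0,0],[0,0,0],0.7],[[0,0,0],[0,0,0],0.7],[[0,0,0],[0,0,0],0.7],[[0,0,0],[0,0,0],0.7],[[0,0,0],[0,0,0],0.7],[[0,0,-0.5],[0,0,0],0.7],[[0,0,-0.5],[0,0,0],0.7]])

```text
t: 5.95
eef_pos: [528.8, 199.6, -7.2]
tcp_rot: [3.141, -0.0, 1.256]
ft_force: [-0.5, 0.4, 0.1]
opening: 0.689
grip_force: 0.0
```

Emit:
move_arm(commands=[[[0,0,-0.5],[0,0,0],0.7],[[0,0,-0.5],[0,0,0],0.7],[[0,0,0],[0,0,0],0.7]])

```text
t: 6.25
eef_pos: [528.3, 199.4, -17.7]
tcp_rot: [-3.141, 0.001, 1.256]
ft_force: [0.4, -0.6, -0.4]
opening: 0.699
grip_force: 0.0
```

Emit:
move_arm(commands=[[[0,0,-0.5],[0,0,0],0.7],[[0,0,-0.4],[0,0,0],0.7],[[0,0,-0.3],[0,0,0],0.7],[[0,0,0],[0,0,0],0.7]])

```text
t: 6.65
eef_pos: [528.5, 199.5, -29.3]
tcp_rot: [-3.141, 0.0, 1.256]
ft_force: [0.0, 1.3, -0.1]
opening: 0.699
grip_force: 0.0
```

Emit:
move_arm(commands=[[[0,0,-0.2],[0,0,0],0.7],[[0,0,-0.1],[0,0,0],0.4],[[0,0,0],[0,0,0],0],[[0,0,0],[0,0,0],0],[[0,0,0],[0,0,0],0],[[0,0,0],[0,0,0],0],[[0,0,0],[0,0,0],0],[[0,0,0],[0,0,0],0],[[0,0,0],[0,0,0],0]])

```text
t: 7.55
eef_pos: [528.7, 199.6, -31.8]
tcp_rot: [3.141, -0.0, 1.256]
ft_force: [-0.2, 0.0, 1.6]
opening: 0.29
grip_force: 30.0
```

Emit:
move_arm(commands=[[[0,0,1.2],[0,0,0],0],[[0,0,2.0],[0,0,0],0],[[0,0,3.0],[0,0,0],0],[[0,0,4.0],[0,0,0],0],[[0,0,4.0],[0,0,0],0],[[0,0,4.0],[0,0,0],0],[[0,0,4.0],[0,0,0],0],[[0,-1.0,2.0],[0,0,0],0],[[-0.5,-2.0,1.0],[0,0,0],0],[[-0.8,-3.0,0],[0,0,1.2],0]])

```text
t: 8.55
eef_pos: [515.9, 139.7, 222.5]
tcp_rot: [3.139, -0.002, 1.279]
ft_force: [0.6, -0.3, -0.4]
opening: 0.291
grip_force: 30.0
```

Emit:
move_arm(commands=[[[-1.5,-4.0,0],[0,0,1.0],0],[[-1.5,-4.0,0],[0,0,1.0],0],[[-1.5,-4.0,0],[0,0,1.0],0],[[-1.5,-4.0,0],[0,0,1.0],0],[[-1.5,-4.0,0],[0,0,1.0],0],[[-1.5,-4.0,0],[0,0,1.0],0],[[-1.5,-4.0,0],[0,0,1.0],0],[[-1.5,-4.0,0],[0,0,0],0],[[-1.5,-3.0,0],[0,0,0],0],[[-0.5,-0.5,0],[0,0,0],0]])

```text
t: 9.55
eef_pos: [374.4, -217.7, 220.8]
tcp_rot: [3.141, 0.001, 1.397]
ft_force: [1.1, 0.5, 0.3]
opening: 0.294
grip_force: 30.0
```

```bash
cat >> h.py <<'E'
def snap(n):
    c=camera_info("wrist");im=read_camera("wrist");cv2.imwrite(f"pics/{n}.png",im);np.save(f"{n}T.npy",c["cam_to_world"]);return im
def load(n):return {"K":np.load("K.npy"),"cam_to_world":np.load(f"{n}T.npy")}
E
python3 - <<'E'
from h import *
import time
s=state();print(s["eef_pos"],np.degrees(s["tcp_rot"]),s["qvel"].round(3));snap("w4")
E
```

```text
[ 374.43795074 -217.67061493  220.76823401] [1.79972012e+02 3.95528046e-02 8.00184942e+01] [-0.105 -0.035  0.053  0.014 -0.007 -0.099]
```

View pics/w4.png

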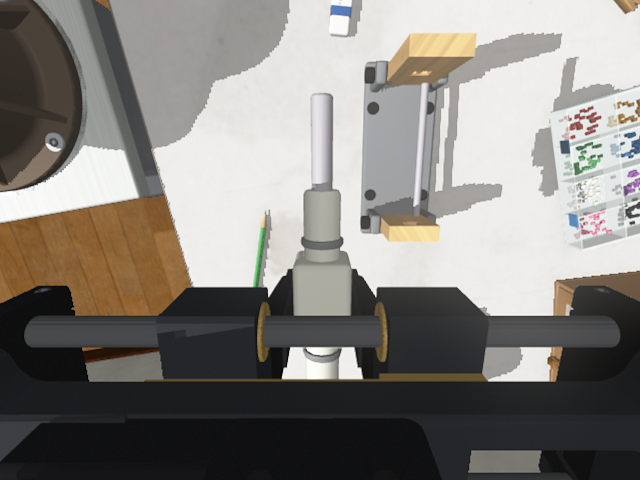

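The wrist view shows the stand at cols 360–475, rows 33–242. The tall cheek is at the top with its socket near (422,72), the low cheek at (410,228) and the tie bar at (422,150). The spindle is straight in the grip, its tip at (321,94). I'll zoom in on the details.

Run:
```python
from h import *
w=cv2.imread("pics/w4.png");s=cv2.imread("pics/scene0.png")
d=np.zeros((600,800,3),np.uint8)
d[:598,:338]=cv2.resize(w[25:255,352:482],(338,598),interpolation=2)
d[:460,340:]=cv2.resize(s[135:235,340:440],(460,460),interpolation=2)
cv2.imwrite("pics/c3.png",d)
```

```text
(no output)
```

View pics/c3.png

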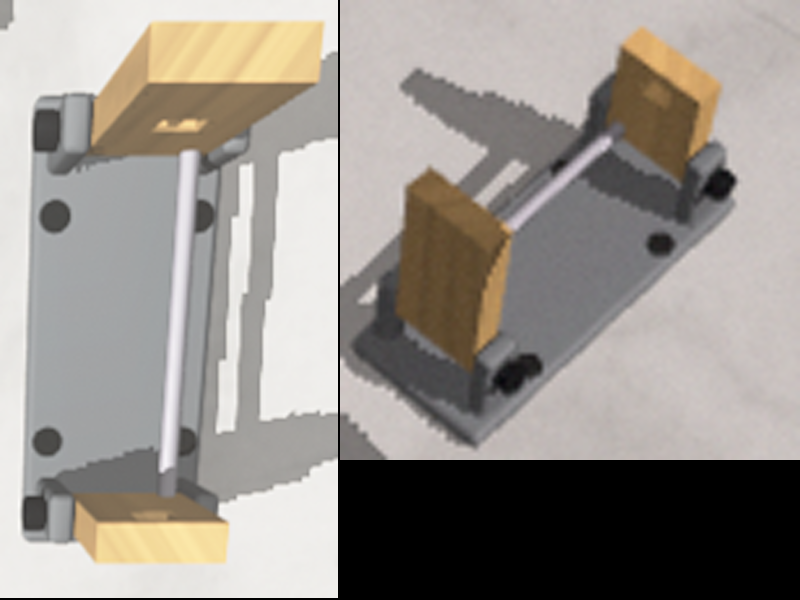

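The zoom shows the tall cheek's socket at crop (181,125) and its top face at (135–323, 22–82). The low cheek's top face is at (97–227, 521–562), with its socket near (156,515) in the wrist view and (657,93) in the scene view.

```bash
cat > fit.py <<'E'
from h import *
from scipy.optimize import least_squares
T,L,S=139,99,85
W=[((25,86,T),(323,22)),((-25,86,T),(152,22)),((25,70,T),(307,82)),((-25,70,T),(135,82)),((25,-70,L),(227,521)),((-25,-70,L),(97,521)),((25,-86,L),(227,562)),((-25,-86,L),(98,562)),((0,70,S),(181,125)),((0,-70,S),(156,515))]
SC=[((25,-70,L),(620,48)),((-25,-70,L),(705,102)),((25,-86,L),(640,28)),((-25,-86,L),(719,82)),((0,-70,S),(657,93)),((25,70,T),(430,168)),((-25,70,T),(511,231)),((-25,86,T),(492,252)),((25,86,T),(408,188))]
C=load("w4")
def pts(p,A):
    c,s=np.cos(p[2]),np.sin(p[2]);return [(np.array([p[0]+c*q[0]-s*q[1],p[1]+s*q[0]+c*q[1],q[2]+p[3]]),x) for q,x in A]
cs=camera_info("scene")
def res(p,useS=True,useW=True):
    r=[]
    for P,x in pts(p,W):
        r+=list(proj("wrist",P,C)-[(x[0]+.5)/2.6-.5+352,(x[1]+.5)/2.6-.5+25])
    if not useW:r=[]
    if useS:
        for P,x in pts(p,SC): r+=list(proj("scene",P,cs)+p[4:6]-[(x[0]-340+.5)/4.6-.5+340,(x[1]+.5)/4.6-.5+135])
        r+=list(p[4:6]/1.5)
    return np.array(r)
for u,w in((True,True),(False,True),(True,False)):
    o=least_squares(lambda p:res(p,u,w),[476,-162,-.17,7,0,0],loss="soft_l1",x_scale=[1,1,.01,1,1,1])
    print(u,w,o.x[:2].round(1),np.degrees(o.x[2]).round(2),o.x[3:].round(2),"rms",np.sqrt((o.fun**2).mean()).round(2))
    print(res(o.x,u,w).reshape(-1,2).round(1).tolist())
E
python3 fit.py
python3 - <<'E'
from h import *
C=load("w4");s=state();print(s["eef_pos"],np.degrees(s["tcp_rot"]))
# spindle tip & ends at axis height eef+46 (tip point of pin end, upper edge lies at axis plane +-)
z=s["eef_pos"][2]+45.8
for p in[(321,94),(321.5,190),(322,255)]:
    q=onz("wrist",p,z,C);a=s["tcp_rot"][2];f=np.array([np.cos(a),np.sin(a),0]);x=np.array([np.sin(a),-np.cos(a),0])
    print(q,"fwd",(q-s["eef_pos"])@f,"side",(q-s["eef_pos"])@x)
E
```

```text
True True [ 476.5 -161.3] -9.64 [5.59 0.23 0.89] rms 0.98
[[-0.5, -0.4], [-1.0, 0.0], [3.4, 0.0], [4.3, 0.4], [1.0, -0.2], [0.4, 0.1], [-0.3, -0.2], [-0.7, 0.1], [-1.0, 0.4], [-0.7, -0.5], [0.0, -0.6], [-1.0, 0.3], [0.3, -0.3], [0.6, 0.4], [-0.1, -0.2], [0.1, -0.1], [0.6, -0.0], [-0.5, 0.1], [-0.3, 0.1], [0.2, 0.6]]
False True [ 476.5 -161.3] -9.66 [5.66 0.   0.  ] rms 1.33
[[-0.4, -0.4], [-1.0, -0.0], [3.5, 0.0], [4.3, 0.4], [1.0, -0.1], [0.4, 0.2], [-0.3, -0.2], [-0.7, 0.1], [-0.9, 0.4], [-0.7, -0.4]]
True False [ 476.4 -162.9] -9.65 [0.62 0.03 0.04] rms 0.37
[[-0.0, -0.5], [-1.1, 0.3], [0.3, -0.2], [0.5, 0.5], [-0.2, -0.2], [0.2, -0.0], [0.6, -0.0], [-0.4, 0.1], [-0.1, 0.1], [0.0, 0.0]]
[ 374.38588399 -216.82811044  220.66419738] [1.79990923e+02 1.90266975e-02 8.00299240e+01]
[ 390.17190184 -122.23542186  266.46419738] fwd 95.89727266328165 side -0.8295709106778766
[ 382.97675707 -164.34610418  266.46419738] fwd 53.17680992333873 side -0.6252736799892684
[ 377.56741179 -196.48915456  266.46419738] fwd 20.582633324741636 side -0.3878797102382774
```

Stand: centre (476.5,−162), yaw −9.65°, sockets around z≈86–91. The spindle axis is at eef z+45.8 with its origin within 1 mm of the TCP. Moving over the stand and down to just above the low cheek.

Emit:
move_arm(commands=[[[2.4,0.5,0],[0,0,0.3],0],[[2.4,0.5,0],[0,0,0],0],[[2.4,0.5,0],[0,0,0],0],[[2.4,0.6,0],[0,0,0],0],[[0,0,-3.0],[0,0,0],0],[[0,0,-4.0],[0,0,0],0],[[0,0,-3.0],[0,0,0],0],[[0,0,-2.0],[0,0,0],0],[[0,0,0],[0,0,0],0],[[0,0,0],[0,0,0],0]])

```text
t: 10.6
eef_pos: [472.2, -193.7, 100.9]
tcp_rot: [3.141, -0.0, 1.406]
ft_force: [0.6, 0.8, -0.7]
opening: 0.293
grip_force: 30.0
```

Run:
```python
from h import *
s=state();print(s["eef_pos"],np.degrees(s["tcp_rot"]),s["ft_force"]);w=snap("w5");C=load("w5")
a=np.radians(-9.65);ys=np.array([-np.sin(a),np.cos(a),0]);xs=np.array([np.cos(a),np.sin(a),0]);O=np.array([476.5,-162,0])
q=lambda x,y,z:proj("wrist",O+x*xs+y*ys+[0,0,z],C).round(0)
print("tall top inner corners",q(25,70,145),q(-25,70,145),"socket",q(0,70,91),q(0,70,86),"low",q(25,-70,105),q(-25,-70,105),"tip",proj("wrist",s["eef_pos"]-.6*xs+96*ys+[0,0,45.8],C))
```

```text
[ 472.18180821 -193.72296162  100.895638  ] [ 1.79989177e+02 -3.28061073e-03  8.05377221e+01] [ 0.63200765  0.81427566 -0.72416011]
tall top inner corners [377.  82.] [266.  82.] socket [322. 101.] [322. 102.] low [358. 322.] [284. 322.] tip [322.67689554  95.59356056]
```

Run:
```python
from h import *
w=cv2.imread("pics/w5.png");h=cv2.cvtColor(w,cv2.COLOR_BGR2HSV);m=cv2.inRange(h,(8,60,40),(28,255,255))
for r in range(0,130,8):
    c=np.where(m[r,200:450])[0]+200
    print(r,(c.min(),c.max(),len(c)) if len(c) else None, [tuple(w[r,k]) and int(w[r,k].mean()) for k in range(296,350,4)])
C=load("w5");s=state()
# pin edges at a row
for r in(105,130,160): print(r,w[r,300:345].mean(1).astype(int).tolist())
```

```text
0 None [229, 229, 230, 231, 233, 233, 233, 233, 233, 233, 234, 234, 236, 236]
8 None [227, 226, 229, 230, 232, 234, 235, 236, 234, 235, 235, 235, 235, 235]
16 None [229, 230, 231, 232, 233, 235, 235, 235, 236, 233, 234, 234, 236, 237]
24 None [229, 232, 232, 234, 235, 235, 235, 236, 235, 235, 235, 235, 235, 236]
32 None [229, 232, 232, 232, 233, 234, 235, 235, 236, 236, 236, 237, 237, 236]
40 (np.int64(265), np.int64(334), 70) [198, 208, 203, 208, 206, 210, 215, 215, 213, 215, 219, 216, 213, 216]
48 (np.int64(265), np.int64(379), 115) [204, 197, 192, 192, 201, 205, 202, 202, 205, 201, 193, 187, 197, 207]
56 (np.int64(266), np.int64(378), 113) [196, 192, 192, 204, 204, 202, 203, 203, 198, 190, 187, 201, 208, 205]
64 (np.int64(266), np.int64(378), 113) [191, 195, 205, 203, 201, 203, 201, 196, 188, 191, 203, 208, 203, 206]
72 (np.int64(266), np.int64(378), 113) [198, 205, 202, 201, 204, 200, 193, 186, 194, 205, 206, 205, 205, 203]
80 (np.int64(267), np.int64(377), 111) [140, 138, 137, 159, 155, 147, 142, 155, 162, 160, 159, 180, 179, 177]
88 (np.int64(273), np.int64(371), 99) [110, 111,
[... 509 characters left out ...]
 219, 139]
105 [105, 106, 107, 107, 107, 107, 107, 106, 106, 103, 123, 180, 208, 216, 220, 225, 227, 226, 223, 219, 216, 212, 205, 198, 192, 183, 172, 161, 149, 135, 124, 114, 102, 106, 109, 109, 110, 109, 109, 109, 108, 108, 108, 107, 107]
130 [162, 162, 162, 162, 162, 162, 161, 163, 161, 161, 159, 177, 204, 215, 220, 224, 227, 226, 224, 222, 220, 213, 202, 195, 189, 180, 169, 157, 144, 132, 119, 108, 105, 148, 163, 161, 161, 160, 159, 172, 210, 227, 230, 227, 218]
160 [161, 162, 161, 160, 161, 160, 161, 160, 161, 160, 159, 174, 204, 215, 219, 225, 230, 229, 226, 225, 220, 211, 200, 194, 185, 175, 163, 153, 139, 127, 117, 105, 116, 151, 161, 160, 160, 159, 149, 194, 224, 230, 233, 223, 210]
```

The tall cheek's edges (cols 266.5–377.5) centre within 0.5 px of the pin (col 321.5), so x and yaw fit. The cheek width puts the socket height near 91 mm. Descending to the pressing height, then pressing slowly.

Emit:
move_arm(commands=[[[0,0,-1.0],[0,0,0],0],[[0,0,-1.0],[0,0,0],0],[[0,0,-0.5],[0,0,-0.1],0],[[0,0,0],[0,0,0],0],[[0.03,0.2,0],[0,0,0],0],[[0.04,0.2,0],[0,0,0],0],[[0.03,0.2,0],[0,0,0],0],[[0.04,0.2,0],[0,0,0],0],[[0.03,0.2,0],[0,0,0],0],[[0.04,0.2,0],[0,0,0],0]])

```text
t: 11.65
eef_pos: [473.9, -182.5, 75.3]
tcp_rot: [3.141, 0.0, 1.403]
ft_force: [-0.3, -3.7, -0.1]
opening: 0.296
grip_force: 30.0
```

Emit:
move_arm(commands=[[[0.03,0.2,0],[0,0,0],0],[[0.04,0.2,0],[0,0,0],0],[[0.03,0.2,0],[0,0,0],0],[[0.04,0.2,0],[0,0,0],0],[[0.03,0.2,0],[0,0,0],0],[[0.03,0.2,0],[0,0,0],0],[[0.03,0.2,0],[0,0,0],0],[[0.03,0.2,0],[0,0,0],0],[[0,0,0],[0,0,0],0],[[0,0,0],[0,0,0],0]])

```text
t: 12.65
eef_pos: [476.6, -166.5, 75.3]
tcp_rot: [3.141, 0.0, 1.403]
ft_force: [-2.1, -5.6, 0.6]
opening: 0.292
grip_force: 30.0
```

```bash
cat >> h.py <<'E'
_a=np.radians(-9.65);YS=np.array([-np.sin(_a),np.cos(_a),0]);XS=np.array([np.cos(_a),np.sin(_a),0]);O=np.array([476.5,-162,0])
def rep():
    s=state();e=s["eef_pos"]-O;print("spindle x %.1f y %.1f axis z %.1f"%(e@XS-.6,e@YS-.8,e[2]+45.8),"yaw %.2f"%(np.degrees(s["tcp_rot"][2])-90),"F x %.1f y %.1f z %.1f"%(s["ft_force"]@XS,s["ft_force"]@YS,s["ft_force"][2]),"mom",s["moment"].round(2),"t",s["t"]);return s
E
python3 - <<'E'
from h import *
rep();w=snap("w6")
# tube end / pin visible rows along col 322 (tip of cheek, tube front end)
print([int(v) for v in w[40:300:4,316].mean(1)])
E
```

```text
spindle x 0.2 y -5.3 axis z 121.1 yaw -9.61 F x -1.1 y -5.8 z 0.6 mom [-0.88  0.13  0.  ] t 12.65
[235, 236, 236, 235, 236, 236, 236, 236, 236, 235, 235, 234, 234, 235, 235, 203, 206, 205, 204, 202, 202, 204, 203, 201, 197, 193, 111, 228, 227, 227, 227, 228, 228, 228, 228, 228, 231, 208, 156, 161, 161, 161, 160, 160, 160, 161, 160, 160, 160, 160, 161, 102, 95, 160, 160, 162, 130, 160, 165, 165, 165, 165, 164, 164, 164]
```

Emit:
move_arm(commands=[[[0.02,0.15,0],[0,0,0],0],[[0.02,0.1,0],[0,0,0],0],[[0,0,0],[0,0,0],0],[[0,0,-0.2],[0,0,0],0],[[0,0,-0.2],[0,0,0],0],[[0,0,-0.2],[0,0,0],0],[[0,0,-0.2],[0,0,0],0],[[0,0,-0.2],[0,0,0],0],[[0,0,0],[0,0,0],0]])

```text
t: 13.6
eef_pos: [477.2, -164.2, 65.2]
tcp_rot: [3.141, 0.0, 1.403]
ft_force: [-1.0, -6.9, 0.9]
opening: 0.294
grip_force: 30.0
```

```bash
python3 -c "
from h import *
rep();w=snap('w7')
print([int(v) for v in w[170:250:2,316].mean(1)]);print([int(v) for v in w[130:160:2,316].mean(1)]);print(w[150,300:345].mean(1).astype(int).tolist())"
```

```text
spindle x 0.5 y -2.9 axis z 111.0 yaw -9.62 F x 0.2 y -7.0 z 0.9 mom [-1.    0.01  0.04] t 13.6
[229, 229, 228, 228, 228, 228, 229, 228, 233, 119, 124, 157, 160, 161, 161, 161, 160, 161, 161, 161, 161, 160, 161, 160, 161, 160, 161, 160, 160, 160, 160, 161, 160, 161, 161, 162, 87, 102, 101, 96]
[204, 204, 203, 201, 200, 198, 195, 194, 192, 162, 170, 222, 229, 229, 228]
[106, 106, 106, 106, 105, 105, 116, 119, 118, 118, 117, 121, 136, 154, 164, 167, 170, 170, 167, 161, 158, 156, 153, 147, 141, 134, 128, 121, 116, 109, 103, 108, 112, 113, 105, 101, 102, 108, 108, 106, 106, 104, 103, 101, 101]
```

Emit:
move_arm(commands=[[[0,0,-0.2],[0,0,0],0],[[0,0,-0.2],[0,0,0],0],[[0,0,-0.2],[0,0,0],0],[[0,0,-0.2],[0,0,0],0],[[0,0,-0.2],[0,0,0],0],[[0,0,0],[0,0,0],0]])

```text
t: 14.25
eef_pos: [477.2, -164.2, 55.2]
tcp_rot: [3.141, 0.0, 1.403]
ft_force: [-1.0, -7.4, 1.6]
opening: 0.293
grip_force: 30.0
```

```bash
python3 -c "
from h import *
rep()"
```

```text
spindle x 0.5 y -2.9 axis z 101.0 yaw -9.63 F x 0.3 y -7.5 z 1.6 mom [-0.96  0.05 -0.04] t 14.25
```

Emit:
move_arm(commands=[[[0,0,-0.1],[0,0,0],0],[[0,0,-0.1],[0,0,0],0],[[0,0,-0.1],[0,0,0],0],[[0,0,-0.1],[0,0,0],0],[[0,0,-0.1],[0,0,0],0],[[0,0,-0.1],[0,0,0],0],[[0,0,0],[0,0,0],0]])

```text
t: 14.95
eef_pos: [477.2, -164.2, 49.2]
tcp_rot: [3.141, 0.0, 1.403]
ft_force: [-1.2, -7.1, -0.2]
opening: 0.29
grip_force: 30.0
```

Emit:
move_arm(commands=[[[0,0,-0.1],[0,0,0],0],[[0,0,-0.1],[0,0,0],0],[[0,0,0],[0,0,0],0],[[0,0,0],[0,0,0],0]])

```text
t: 15.35
eef_pos: [476.8, -163.9, 47.1]
tcp_rot: [3.142, 0.0, 1.403]
ft_force: [-0.8, -4.2, -0.9]
opening: 0.291
grip_force: 30.0
```

The sprung tip has sprung in: F fell from 7.1 to 4.2 N at axis z≈93. I'll centre it a little lower and ease back.

Emit:
move_arm(commands=[[[0,0,-0.1],[0,0,0],0],[[0,0,-0.1],[0,0,0],0],[[0,0,0],[0,0,0],0],[[-0.02,-0.1,0],[0,0,0],0],[[-0.02,-0.1,0],[0,0,0],0],[[-0.02,-0.1,0],[0,0,0],0],[[-0.01,-0.1,0],[0,0,0],0],[[-0.02,-0.1,0],[0,0,0],0],[[0,0,0],[0,0,0],0]])

```text
t: 16.25
eef_pos: [476.0, -169.1, 45.1]
tcp_rot: [3.141, 0.0, 1.403]
ft_force: [1.1, -3.2, -0.2]
opening: 0.29
grip_force: 30.0
```

```bash
python3 -c "
from h import *
rep();w=snap('w8')
print([int(v) for v in w[120:250:3,316].mean(1)]);"
```

```text
spindle x 0.1 y -7.9 axis z 90.9 yaw -9.62 F x 1.6 y -2.9 z -0.2 mom [-0.59 -0.12 -0.08] t 16.25
[199, 197, 194, 179, 107, 108, 224, 230, 230, 230, 230, 230, 231, 231, 231, 231, 231, 231, 231, 231, 231, 231, 233, 120, 161, 162, 163, 163, 163, 163, 163, 163, 163, 162, 163, 162, 162, 162, 163, 162, 156, 104, 102, 122]
```

Emit:
move_arm(commands=[[[-0.02,-0.1,0],[0,0,0],0],[[-0.01,-0.1,0],[0,0,0],0],[[-0.02,-0.1,0],[0,0,0],0],[[0,0,0],[0,0,0],0]])

```text
t: 16.7
eef_pos: [475.4, -172.0, 45.1]
tcp_rot: [-3.142, 0.0, 1.403]
ft_force: [-0.6, -3.1, -1.0]
opening: 0.296
grip_force: 30.0
```

Emit:
move_arm(commands=[[[-0.02,-0.1,0],[0,0,0],0],[[-0.02,-0.1,0],[0,0,0],0],[[0,0,0],[0,0,0],0],[[0,0,0],[0,0,0],0]])

```text
t: 17.1
eef_pos: [475.0, -174.0, 45.1]
tcp_rot: [-3.142, 0.0, 1.403]
ft_force: [-0.0, -3.0, -0.5]
opening: 0.294
grip_force: 30.0
```

```bash
python3 -c "
from h import *
rep();w=snap('w9')
print([int(v) for v in w[120:250:3,316].mean(1)]);"
```

```text
spindle x -0.1 y -12.8 axis z 90.9 yaw -9.61 F x 0.5 y -3.0 z -0.5 mom [-0.47 -0.14 -0.04] t 17.1
[106, 104, 236, 230, 230, 230, 230, 230, 230, 231, 230, 231, 231, 231, 231, 231, 231, 232, 232, 232, 233, 232, 206, 127, 164, 162, 163, 163, 162, 163, 163, 162, 163, 163, 163, 163, 163, 163, 163, 163, 156, 104, 103, 121]
```

Emit:
move_arm(commands=[[[-0.02,-0.1,0],[0,0,0],0],[[-0.02,-0.1,0],[0,0,0],0],[[0,0,0],[0,0,0],0],[[0,0,0],[0,0,0],0]])

```text
t: 17.55
eef_pos: [474.6, -175.8, 45.1]
tcp_rot: [-3.142, -0.0, 1.403]
ft_force: [1.7, 1.5, -0.7]
opening: 0.292
grip_force: 30.0
```

Emit:
move_arm(commands=[[[-0.01,-0.05,0],[0,0,0],0],[[-0.01,-0.05,0],[0,0,0],0],[[0,0,0],[0,0,0],0],[[0,0,0],[0,0,0],0]])

```text
t: 17.95
eef_pos: [474.5, -176.0, 45.1]
tcp_rot: [-3.141, -0.001, 1.403]
ft_force: [4.4, 7.8, -0.2]
opening: 0.292
grip_force: 30.0
```

Force reversed (+7.8 N) at y≈−14.8, so the tube end has met the low cheek. I'll relieve the push, lower slightly, then release.

Emit:
move_arm(commands=[[[0.0,0.06,0],[0,0,0],0],[[0,0,-0.05],[0,0,0],0],[[0,0,-0.05],[0,0,0],0],[[0,0,0],[0,0,0],0],[[0,0,0],[0,0,0],0]])

```text
t: 18.45
eef_pos: [474.4, -175.9, 44.3]
tcp_rot: [-3.142, -0.0, 1.403]
ft_force: [2.7, 6.0, 2.0]
opening: 0.29
grip_force: 30.0
```

```bash
python3 -c "
from h import *
rep()"
```

```text
spindle x -0.3 y -14.9 axis z 90.1 yaw -9.61 F x 1.7 y 6.3 z 2.0 mom [ 0.93 -0.44 -0.  ] t 18.45
```

Emit:
move_arm(commands=[[[0.01,0.05,0],[0,0,0],0],[[0.01,0.03,0],[0,0,0],0],[[0,0,0],[0,0,0],0],[[0,0,0],[0,0,0],0]])

```text
t: 18.85
eef_pos: [474.5, -175.7, 44.1]
tcp_rot: [-3.141, 0.0, 1.403]
ft_force: [-0.5, -0.6, 0.7]
opening: 0.291
grip_force: 30.0
```

```bash
python3 -c "
from h import *
rep()"
```

```text
spindle x -0.3 y -14.6 axis z 89.9 yaw -9.61 F x -0.4 y -0.7 z 0.7 mom [-0.08  0.01  0.01] t 18.85
```

Forces are near zero, so I'm opening the gripper.

Emit:
move_arm(commands=[[[0,0,0],[0,0,0],0.4],[[0,0,0],[0,0,0],0.5],[[0,0,0],[0,0,0],0.6],[[0,0,0],[0,0,0],0.7],[[0,0,0],[0,0,0],0.7],[[0,0,0],[0,0,0],0.7],[[0,0,0],[0,0,0],0.7]])

```text
t: 19.55
eef_pos: [474.7, -175.5, 44.2]
tcp_rot: [3.141, 0.0, 1.403]
ft_force: [-0.3, -1.0, -0.2]
opening: 0.699
grip_force: 0.0
```

Emit:
move_arm(commands=[[[0,0,0.5],[0,0,0],0.7],[[0,0,1.0],[0,0,0],0.7],[[0,0,2.0],[0,0,0],0.7],[[0,0,3.0],[0,0,0],0.7],[[0,0,3.0],[0,0,0],0.7],[[0,0,3.0],[0,0,0],0.7],[[0,0,3.0],[0,0,0],0.7],[[0,0,3.0],[0,0,0],0.7],[[0,0,0],[0,0,0],0.7],[[0,0,0],[0,0,0],0.7]])

```text
t: 20.55
eef_pos: [474.6, -175.4, 230.0]
tcp_rot: [3.14, 0.0, 1.403]
ft_force: [0.6, 0.3, -0.2]
opening: 0.698
grip_force: 0.0
```

Run:
```python
from h import *
rep();w=snap("w10");s=read_camera("scene");t=read_camera("top")
d=np.zeros((600,800,3),np.uint8)
d[:400,:480]=cv2.resize(w[20:320,140:500],(480,400));d[:320,480:]=cv2.resize(s[130:240,330:440],(320,320),interpolation=2)
d[400:,:]=cv2.resize(t[200:320,60:540],(800,200));d[320:400,480:]=0
cv2.imwrite("pics/c4.png",d)
```

```text
spindle x -0.3 y -14.4 axis z 275.8 yaw -9.61 F x 0.5 y 0.3 z -0.2 mom [-0.09 -0.11  0.01] t 20.55
```

View pics/c4.png

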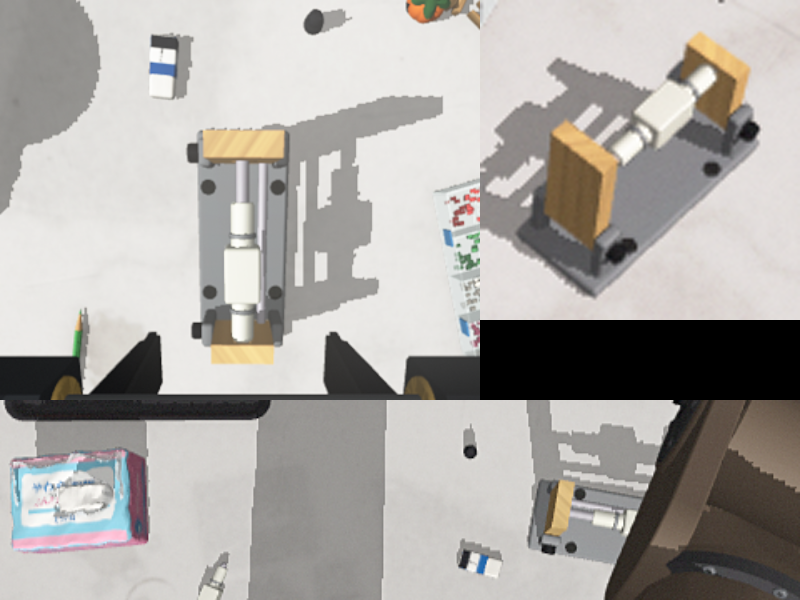

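The final view shows the spindle lying level between the cheeks, with both pins hidden in the sockets and the tube end against the low cheek (crop 242,330). The eraser, cat and pumpkin are where they were. The gripper is clear.

```bash
python3 -c "
from cell import env
print(env.job_done())"
```

```text
the job is handed in; nothing more can be done
None
```

The spindle is back in the stand: the last picture shows both pins in their sockets and the tube end against the low cheek. I let go of it, left the eraser, cat and pumpkin untouched, and handed the job in at about 21 s; no verdict came back.

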